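Open the stone tote and hold its gate wide

ROBOT

A 6-joint arm with a two-finger parallel gripper is mounted at the origin on a cart in front of the work surface, level with it; the furniture and walls round the work are solid. World frame = base frame: x ahead of the robot, y to its left, z up, the work surface at z = 0. Lengths are in mm, angles in degrees, forces in N, time in s.
With the tool pointing down it reaches from about 350 to 850 mm from the base axis. Payload 8.1 kg.
Tool frame: the origin (TCP) lies between the finger pads; the fingertips stand 22 mm ahead of it and the grasp point (between the pads) lies 3 mm ahead of it (r.nose_length is the z of the fingertips in the tool frame, in mm); z points along the fingers, x is the direction in which the jaws open and shut, and the axes are right-handed (so a half turn about z gives the same grasp; the last joint's range is limited). The gripper opens to 85 mm and grips with 20 to 120 N. Pads are 22 mm wide; open, the fingers measure 114 mm over their backs; the gripper's body (76 mm by 85 mm) begins 54 mm behind the grasp point. The pads swing forward as they close: fully open they stand 13 mm farther back than shut.
Start: joints at [-80.638, 7.471, 85.268, -0, 87.261, -4.893], TCP at [147.765, -581.525, 253.292] pointing down, gripper open.
Joint ranges: [-169.43, 169.43], [-51.17, 129.36], [1.28, 143.12], [-76.62, 256.62], [0, 156.53], [-152.29, 152.29]. Speed limits (degrees/s): [136.94, 136.94, 159.86, 180, 180, 180].

INTERFACE

Orientations are given as [roll, pitch, yaw] about the fixed x, y, z axes, in that order (R = Rz(yaw) Ry(pitch) Rx(roll)).
In Python, from bench import r gives the robot as it stands.
- The arm moves only by the shell command python3 -m jog 'ROWS' [FORCE]. ROWS is JSON, a list of rows, each a list of 5 numbers: the shift along the tool's x, y, z in m, then the turn about the tool's z in degrees, then the opening in per cent of the stroke, from 0 (shut) to 100 (fully open). A call has 1 to 8 rows; each row is the pose to reach, as a shift and turn from the pose measured when the call began, along the tool's axes at that moment; what a row does not reach only later rows make up. A row lasts 1/10 s, in which the tool goes at most 50 mm and 8.59 degrees, less where a joint would pass 70% of its speed; a pose out of reach is approached as far as the arm can. A call with a gripper value outside its range is refused whole. The fingers move at their own pace and stop on an object; FORCE is the grip in N (left out, the last holds). Time passes only in rows, so rows that repeat a pose let the fingers close. It gives the time, the measured TCP pose, the force and the opening at its end, in the units of the state.
- r.sense(): the state, without advancing time (a new reading comes with each control period).
- r.snapshot(name): name is "side" or "top" or "wrist"; returns a dict with "image" (480x640x3 uint8, red, green, blue), "K" (3x3 intrinsics, pixels), "T" (4x4, takes a point from camera to world coordinates); the wrist camera has in their place "tool_from_camera" (4x4, takes a point from camera to tool coordinates, whose origin is the TCP and whose axes are the tool frame's). Camera axes: x right, y down, z forward; pixel columns grow to the right and rows downward; lengths in mm; the calibration is good to about 2 mm. The wrist camera is an equidistant fisheye: a pixel r from the principal point sees the ray r / f radians off the axis. A picture is of the moment at which its call begins: read the wrist's pose just before it. There is no depth.
- r.hand_in(): hands the job in, once; it reports no verdict.
Trained networks look in a picture, given as the dict that the camera call returned (one of the last four; its "shot" number tells which), for a name from the list of things; names that differ only in an ending like _2 or _b are one class to them, and where a whole thing is asked for, a point or a joint stands for the part that bears it (a point fixed in the world has none). Each returns a list of dicts, best first, with "conf" (0 to 1); they miss things now and then, are a little off and sometimes report something else, mostly with a low value. They report only what shows in the picture. A call takes as long as a camera call.
- r.search_frame(picture, label): "bbox" ([left, top, right, bottom] in pixels, round what is visible of it).
- r.pinpoint(picture, label): "uv" ([column, row] in pixels: a listed point, or the origin of a listed thing).
The state is a dict: "time": time; "joint_pos": joint angles; "qd": joint speeds; "joint_efforts": joint torques, N m; "tool_pos": TCP position; "tcp_rot": TCP orientation; "ft_force": force on the tool from outside, world axes, zero at the start; "wrist_torque": the same for the moment, N m; "finger_gap": finger opening in mm.
Only numpy, scipy, OpenCV 4.12 (cv2) and the standard library are available. Lean on these libraries where they do the work, as an engineer would, in place of code of your own. Each camera call takes 0.05 s, during which the arm holds its last target. There are 200 camera calls.

TASK

I need to pick stones out of the tote: swing its carrying handle back until it rests in the cradle behind the tote, then squeeze the two jaws of the left catch together, and after that those of the right catch, until both catches have let go. Lift the gate by its pull past the check where it stiffens to wide open, nearly upright, and finish while still holding it there, as it falls back if let go. Leave the other things on the board where they are.

Things in the scene. Friction and masses are not known exactly. Their poses are not given: they have to be found in the camera images.
- tote: fixed wooden stone tote, a low tray 286 mm wide (y), with a wire gate as its top. Origin: on the board's surface under the tray. x points to the rear (hinge side, away from the robot), y to the left, z up; it may be turned up to 0.35 rad about z. Front beam: x -79 to -45 mm, top 62 mm high; rear wall's outer face at x = +77 mm; base plate to x = +145 mm, 12 mm thick
- bail_grip (a point): middle of the wooden grip (13 mm thick, 90 mm long, along the tote's y) of the carrying handle, a steel bow 294 mm wide standing over the tote; it is 125 mm from its pivot line. When folded back it lies in its cradle at x = +125 mm, 50 mm above the board, 48 mm clear behind the rear wall (two cradle forks stand at y = +-85 mm)
- bail_hinge (a point): middle of the carrying handle's pivot line (along the tote's y), 50 mm above the board
- bail (a joint): angle of the carrying handle in rad: 0 upright, negative leaning to the robot, grows as it swings back, 1.571 = resting in the cradle behind the tote. Light friction holds it near upright; past about 0.7 rad it tends to fall by itself
- catch_left (a point): left squeeze catch (tote's +y side): the point midway between its two jaws at the height to squeeze, 104 mm above the board. It is fixed to the tote. The jaws stand side by side along the tote's y; their outer faces are 48 mm apart when out, 28 mm when both are fully in; squeeze them towards each other. Barbs and gate rails beneath reach up to 80 mm above the board, the jaws' tops to 125 mm
- catch_right (a point): right squeeze catch (tote's -y side), made just like the left one, 190 mm from it
- left_outer_jaw (a joint): outer (+y) jaw of that catch: upright steel plate 20 mm wide, 6 mm thick, rising to 125 mm above the board. Slide joint in m: 0 = out, barb over the gate edge; 0.010 = fully squeezed in. Its barb frees the gate beyond 0.004; at 0.0045 or more it counts as released. Takes about 3 N and stays where it is left
- left_inner_jaw (a joint): inner (-y, nearer the tote's middle) jaw of that catch: upright steel plate 20 mm wide, 6 mm thick, rising to 125 mm above the board. Slide joint in m: 0 = out, barb over the gate edge; 0.010 = fully squeezed in. Its barb frees the gate beyond 0.004; at 0.0045 or more it counts as released. Takes about 3 N and stays where it is left
- right_outer_jaw (a joint): outer (-y) jaw of that catch: upright steel plate 20 mm wide, 6 mm thick, rising to 125 mm above the board. Slide joint in m: 0 = out, barb over the gate edge; 0.010 = fully squeezed in. Its barb frees the gate beyond 0.004; at 0.0045 or more it counts as released. Takes about 3 N and stays where it is left
- right_inner_jaw (a joint): inner (+y, nearer the tote's middle) jaw of that catch: upright steel plate 20 mm wide, 6 mm thick, rising to 125 mm above the board. Slide joint in m: 0 = out, barb over the gate edge; 0.010 = fully squeezed in. Its barb frees the gate beyond 0.004; at 0.0045 or more it counts as released. Takes about 3 N and stays where it is left
- gate: the gate: flat steel frame with wires, 262 mm wide, lying on the tote, with a pull in front, a steel bow of 10 mm round bar that sticks out 30 mm in front of the gate's front edge (origin on the hinge line, axes as the tote's when shut)
- gate_grip (a point): middle of that pull's straight bar (along y, 10 mm thick, 60 mm free between its bends), 176 mm from the hinge line; with the gate shut it is 26 mm in front of the front beam and 88 mm above the board
- gate_hinge (a point): middle of the gate's hinge line (along the tote's y), 68 mm above the board at the rear of the tote
- gate_angle (a joint): opening angle of the gate in rad: 0 shut and lying flat, grows as its front edge swings up and back, stop at 1.75. A sprung check (roller) must be pushed past at about 0.4 to 0.95 rad (up to about 6 N at the pull); let go beyond it the gate falls back to about 0.95 rad and rests on the check. Wide open means beyond 1.25; a spring pulls it back with about 1 N at the pull
- green_stone: loose dark stone 16x27x9 mm inside the tote, stays there
- grey_stone: loose grey stone 16x22x9 mm inside the tote, stays there
- steel_cup: steel cup 57 mm across, 54 mm high, standing beside the tote (bystander); origin under its middle
- tin_round: round tin 69 mm across, 25 mm high, beside the tote (bystander); origin under its middle
- loupe: black eye loupe 34 mm across, 26 mm high, beside the tote (bystander); origin under its middle
- tape_roll: roll of tape 45 mm across, 12 mm high, beside the tote (bystander); origin under its middle

How it is judged (in metres and radians):
On the way, in this order (a step that is already met when the one before it is completed fails the run):
1. the carrying handle rests back in its cradle, the gate still shut and the catches still on (value of joint bail above 1.45 rad and value of joint gate_angle below 0.1 rad and value of joint each of left_outer_jaw, left_inner_jaw, right_outer_jaw, right_inner_jaw below 0.003 m), for 0.2 s.
2. both jaws of the left catch are squeezed in (value of joint bail above 1.45 rad and value of joint each of left_outer_jaw, left_inner_jaw above 0.0045 m), for 0.2 s.
3. both jaws of the right catch are squeezed in too (all of step 2 and value of joint each of right_outer_jaw, right_inner_jaw above 0.0045 m), for 0.2 s.
4. the gate has been swung past its check (value of joint gate_angle above 1.05 rad), for 0.1 s.
At the end, for the whole second after the job is handed in: The gate stands still, open beyond 1.25 rad, with the fingers holding its pull (contact over 0.3 N); the carrying handle lies in its cradle (beyond 1.45 rad) and all four jaws are squeezed in by at least 4.5 mm (all of step 3 and value of joint gate_angle between 1.25 and 1.78 rad and velocity of joint gate_angle between -0.15 and 0.15 rad/s and contact force between the fingers and gate above 0.3 N); the arm keeps its last pose, push and grip.
It fails at once if the right catch is squeezed before the left one (value of joint any of right_outer_jaw, right_inner_jaw above 0.0045 m and value of joint any of left_outer_jaw, left_inner_jaw below 0.003 m).
It fails at once if a thing beside the tote is moved by more than 30 mm (distance of any of steel_cup, tin_round, loupe, tape_roll from where it was at the start of the episode above 0.03 m).
It also fails if it takes over 58 s, if anything falls off the work surface, if the arm or the gripper's body presses on something with over 40 N, if the wrist force passes 120 N, or if a joint passes its speed limit or range.

## Working session

There is one attempt and no reset: what is moved stays moved. The work goes in short steps, Python scripts to look and compute and a shell command to move; the robot and the scene stay as the last step left them, time stands still between calls to the robot, and variables do not carry over. Pictures are saved under pics/ and viewed, about 8 in all and at most 12, crops included, and the job is handed in when it is done.

```bash
mkdir -p pics; ls; cat > h.py <<'E'
import numpy as np, cv2
from scipy.spatial.transform import Rotation as R
from bench import r
def tcp():
    s=r.sense(); T=np.eye(4); T[:3,3]=s["tool_pos"]; T[:3,:3]=R.from_euler('xyz',s["tcp_rot"],degrees=True).as_matrix(); return T
def ray(p,uv,name,T0=None):
    K=p["K"]; x=(uv[0]-K[0][2])/K[0][0]; y=(uv[1]-K[1][2])/K[1][1]
    if name=="wrist":
        th=np.hypot(x,y); d=np.array([np.sin(th)*x/th,np.sin(th)*y/th,np.cos(th)]); T=T0@np.array(p["tool_from_camera"])
    else: d=np.array([x,y,1.]); T=np.array(p["T"])
    d=T[:3,:3]@d; return T[:3,3],d/np.linalg.norm(d)
def atz(o,d,z): return o+d*(z-o[2])/d[2]
def tri(rays):
    A=sum(np.eye(3)-np.outer(d,d) for o,d in rays); b=sum((np.eye(3)-np.outer(d,d))@o for o,d in rays); return np.linalg.solve(A,b)
E
python3 - <<'E'
from h import *
print(r.sense())
pts=["bail_grip","bail_hinge","catch_left","catch_right","gate_grip","gate_hinge","tote","steel_cup","tin_round","loupe","tape_roll"]
z={"bail_hinge":50,"catch_left":104,"catch_right":104,"gate_grip":88,"gate_hinge":68,"bail_grip":175}
ims=[];rays={}
for c in ["top","side"]:
    p=r.snapshot(c); cv2.imwrite(f"pics/{c}.png",p["image"][:,:,::-1]); print(c,np.array(p["T"])[:3,3].round())
    for n in pts:
        q=r.pinpoint(p,n)
        for k in q[:2]:
            o,d=ray(p,k["uv"],c); print(c,n,np.round(k["uv"]),round(k["conf"],2),atz(o,d,z.get(n,0)).round(1))
        if q: rays.setdefault(n,[]).append(ray(p,q[0]["uv"],c))
for n in rays:
    if len(rays[n])>1: print(n,tri(rays[n]).round(1))
E
```

```text
pics
{'time': 0.0, 'joint_pos': array([-8.06369917e+01,  7.51464898e+00,  8.53308560e+01,  6.18109353e-04,
        8.72611507e+01, -4.89401456e+00]), 'qd': array([-0.05253243, -0.03452257, -0.02361839,  0.02733081, -0.04121893,
       -0.17024649]), 'joint_efforts': array([ 1.42354472e-05, -5.69408727e+01, -5.00547695e+01, -2.25500463e-05,
        1.50930835e-02,  1.88823907e-05]), 'tool_pos': array([ 147.69440048, -581.00455957,  252.23406783]), 'tcp_rot': array([-1.79990286e+02,  1.06214124e-01, -7.57429983e+01]), 'ft_force': array([0.09609952, 0.15092494, 0.14121345]), 'wrist_torque': array([-0.01129534,  0.0250348 ,  0.01530972]), 'finger_gap': 84.98106431772048}
top [4.40e+02 1.00e+00 1.32e+03]
top bail_grip [339. 240.] 0.7 [534.7 -50.5 175. ]
top bail_hinge [338. 232.] 0.75 [564.2 -53.6  50. ]
top catch_left [305. 258.] 0.84 [496.6  28.8 104. ]
top catch_left [192. 214.] 0.47 [602.5 301.4 104. ]
top catch_right [380. 245.] 0.64 [ 528.8 -150.6  104. ]
top gate_grip [343. 270.] 0.83 [468.3 -63.2  88. ]
top gate_hinge [335. 205.] 0.75 [632.3 -44.6  68. ]
top gate_hinge [339. 232.]
[... 889 characters left out ...]
de tote [324. 283.] 0.75 [573.2 -50.5   0. ]
side tote [324. 256.] 0.52 [569.6  16.4   0. ]
side steel_cup [351. 414.] 0.64 [ 632.6 -331.6    0. ]
side tin_round [324. 281.] 0.72 [572.  -46.4   0. ]
side tin_round [293. 151.] 0.64 [480.6 324.6   0. ]
side loupe [263. 399.] 0.54 [ 462.4 -310.     0. ]
side tape_roll [346. 156.] 0.54 [614.8 312.2   0. ]
bail_grip [ 499.6 -127.6 -455.1]
bail_hinge [ 515.8 -128.8 -413.1]
catch_left [498.5  29.  112. ]
catch_right [ 526.8 -152.2   96. ]
gate_grip [489.2 -52.2 232.1]
gate_hinge [638.7 -43.8  65.6]
tote [573.2 -57.3  12.6]
steel_cup [ 627.1 -338.4   20.7]
tin_round [  537.8   677.7 -1345. ]
loupe [ 465.  -311.6    6.8]
tape_roll [621.1 310.8   4.2]
```

```bash
python3 -c "
import cv2
a=cv2.imread('pics/top.png')[170:320,230:480];b=cv2.imread('pics/side.png')[180:350,220:430]
cv2.imwrite('pics/c1.png',cv2.vconcat([cv2.resize(a,(500,300),interpolation=2),cv2.resize(b,(500,300),interpolation=2)]))"
```

```text
(no output)
```

View pics/c1.png

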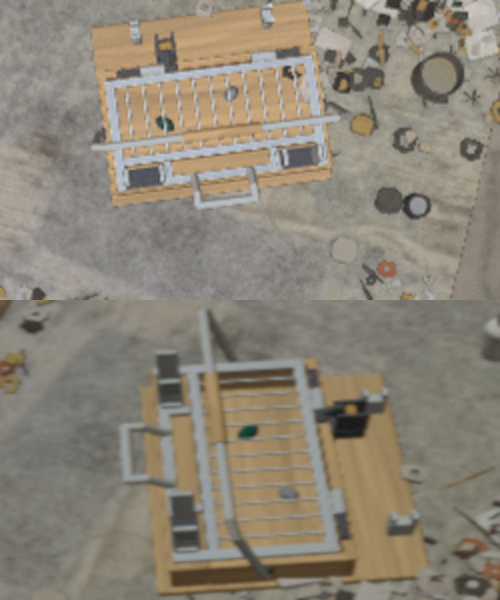

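The crops show the tote turned about +10°. The bail leans to the robot (about -0.3 rad), with its grip near (342,240) in the top view, the pull at about (343,270) and both catches on the front beam. First I'll move over the tote for a close look.

```bash
cat > look.py <<'E'
from h import *
import sys
z={"bail_hinge":50,"catch_left":104,"catch_right":104,"gate_grip":88,"gate_hinge":68,"bail_grip":169}
T=tcp(); p=r.snapshot("wrist"); cv2.imwrite(f"pics/{sys.argv[1]}.png",p["image"][:,:,::-1])
s=r.sense(); print(s["time"],T[:3,3].round(1),np.round(s["tcp_rot"],1),np.round(s["joint_pos"],0),np.round(s["ft_force"],1),round(s["finger_gap"],1))
for n in sys.argv[2:]:
    for k in r.pinpoint(p,n)[:2]:
        o,d=ray(p,k["uv"],"wrist",T); print(n,np.round(k["uv"]),round(k["conf"],2),atz(o,d,z.get(n,0)).round(1))
E
python3 -m jog '[[-0.2,-0.2,-0.05,0,100],[-0.416,-0.418,-0.06,4.3,100],[-0.416,-0.418,-0.06,4.3,100],[-0.416,-0.418,-0.06,4.3,100],[-0.416,-0.418,-0.06,4.3,100],[-0.416,-0.418,-0.06,4.3,100],[-0.416,-0.418,-0.06,4.3,100],[-0.416,-0.418,-0.06,4.3,0]]'
python3 look.py w0
```

```text
time: 2.0
tool_pos: [352.4, -238.4, 295.6]
tcp_rot: [-180.0, -0.0, -80.1]
ft_force: [1.2, -0.2, 0.6]
finger_gap: 73.0
2.05 [ 352.4 -238.4  295.6] [-1.797e+02  1.000e-01 -7.970e+01] [-40. -21. 107.   0.  94.  39.] [3.7 3.2 0.3] 66.4
```

```bash

python3 -m jog '[[-0.1435,-0.125,-0.02,0,0],[-0.1435,-0.125,-0.02,0,0],[-0.1435,-0.125,-0.02,0,0],[-0.1435,-0.125,-0.02,0,0],[-0.1435,-0.125,-0.02,0,0],[-0.1435,-0.125,-0.02,0,0]]'
python3 look.py w1 bail_grip bail_hinge catch_left catch_right gate_grip gate_hinge tote
```

```text
time: 2.65
tool_pos: [453.9, -68.2, 317.5]
tcp_rot: [-179.8, 0.1, -79.6]
ft_force: [-0.2, 0.0, -0.0]
finger_gap: -0.2
2.7 [453.9 -68.2 317.5] [-1.798e+02  1.000e-01 -7.970e+01] [-15. -16. 101.   0.  95.  64.] [0.4 0.1 0. ] -0.2
bail_grip [325. 112.] 0.59 [543.6 -55.1 169. ]
bail_hinge [326.  94.] 0.9 [573.8 -51.9  50. ]
catch_left [219. 153.] 0.82 [497.4  33.6 104. ]
catch_left [328.  94.] 0.61 [566.2 -54.2 104. ]
catch_right [426. 163.] 0.67 [ 522.7 -153.6  104. ]
gate_grip [320. 200.] 0.88 [468.9 -65.4  88. ]
gate_hinge [327.  26.] 0.88 [641.2 -40.6  68. ]
tote [325.  99.] 0.75 [574.7 -51.8   0. ]
```

View pics/w1.png

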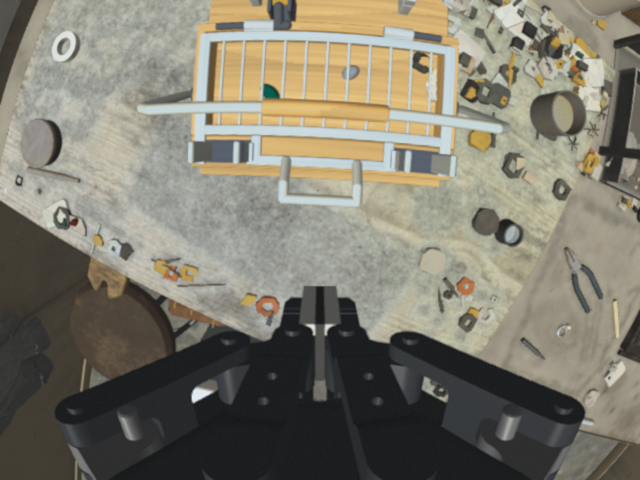

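The wrist view shows the bail grip at (325,110), the pull bar at (320,200), and the catches at (219,153) and (426,163). Their spacing measures 189 mm and the tote yaw about 8.3°. Next I lower the closed fingers in front of the bail and push.

```bash

python3 -m jog '[[0,0,0.05,2,0],[0,0,0.1,2,0],[0,0,0.15,2,0],[0,0,0.17,2,0],[0,0,0.17,2,0]]'
python3 -m jog '[[0,-0.04,0,0,0],[0,-0.065,0,0,0],[0,-0.085,0,0,0],[0,-0.1,0,0,0],[0,-0.115,0,0,0],[0,-0.13,0,0,0],[0,-0.145,0,0,0],[0,-0.165,0,0,0]]'
python3 -m jog '[[0,-0.015,0,0,0],[0,-0.03,0,0,0],[0,-0.045,0,0,0],[0,-0.06,0,0,0],[0,-0.07,0,0,0],[0,-0.07,0,0,0],[0,-0.07,0,0,0]]'
python3 look.py w2 bail_grip
```

```text
time: 3.55
tool_pos: [450.9, -69.3, 143.3]
tcp_rot: [179.9, 0.3, -81.9]
ft_force: [-0.8, 1.1, 0.1]
finger_gap: -0.0
time: 4.35
tool_pos: [615.9, -46.7, 145.5]
tcp_rot: [-180.0, 0.2, -81.9]
ft_force: [-0.3, 1.4, 0.4]
finger_gap: 0.2
time: 5.05
tool_pos: [685.8, -37.3, 147.1]
tcp_rot: [-179.9, 0.2, -82.0]
ft_force: [0.2, 0.1, -0.1]
finger_gap: -0.0
5.1 [685.8 -37.3 147.1] [-179.9    0.2  -82. ] [-7. 24. 76.  0. 79. 74.] [-0.7  0.2 -0.2] -0.1
bail_grip [318. 237.] 0.86 [725.8 -31.  169. ]
```

View pics/w2.png

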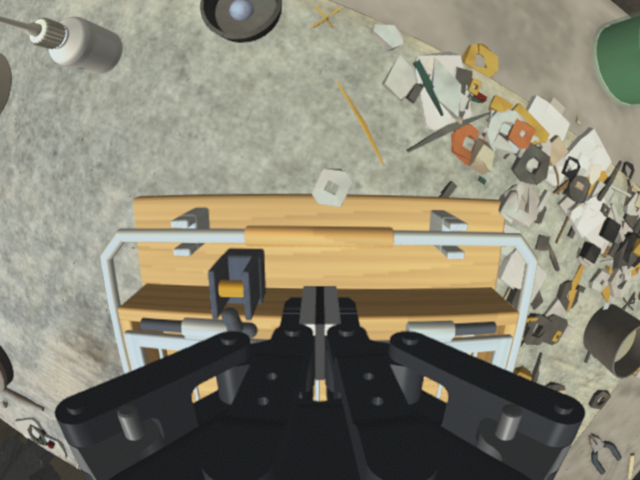

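The bail grip at (318,237) appears to lie across both cradle forks. I'll check it numerically against z = 50.

```bash
sed -i 's/"bail_grip":169/"bail_grip":50/' h.py look.py; python3 - <<'E'
from h import *
T=tcp();rs=[]
for c in ["wrist","top","side"]:
    p=r.snapshot(c);
    for k in r.pinpoint(p,"bail_grip")[:2]:
        o,d=ray(p,k["uv"],c,T); print(c,k["conf"],np.round(k["uv"]),atz(o,d,50).round(1),atz(o,d,70).round(1)); 
E
```

```text
wrist 0.61 [318. 236.] [696.2 -33.9  50. ] [701.2 -33.4  70. ]
top 0.71 [331. 182.] [692.8 -36.2  50. ] [688.8 -35.6  70. ]
side 0.88 [384. 268.] [698.  -36.7  50. ] [695.8 -48.2  70. ]
```

The folded bail agrees with the cradle position in all three views. Next is the left catch.

```bash

python3 -m jog '[[0,0,-0.05,0,100],[-0.04,0.05,-0.05,0,100],[-0.08,0.1,-0.05,0,100],[-0.096,0.15,-0.05,0,100],[-0.096,0.176,-0.05,0,100],[-0.096,0.176,-0.05,0,100],[-0.096,0.176,-0.05,0,100],[-0.096,0.176,-0.05,0,100]]'
python3 look.py w3 catch_left catch_right gate_grip bail_grip
```

```text
time: 6.25
tool_pos: [498.8, 33.1, 197.1]
tcp_rot: [-179.8, 0.2, -82.0]
ft_force: [-0.1, -0.8, 0.1]
finger_gap: 85.2
6.3 [498.8  33.1 197.1] [-179.9    0.2  -82. ] [ -2.  -6. 105.   0.  81.  80.] [-0.2  0.3  0.4] 85.5
catch_left [315. 253.] 0.6 [500.6  36.8 104. ]
catch_right [584. 258.] 0.79 [ 522.8 -156.4  104. ]
catch_right [ 44. 204.] 0.49 [508.2 232.8 104. ]
gate_grip [448. 306.] 0.73 [470.1 -61.7  88. ]
```

View pics/w3.png

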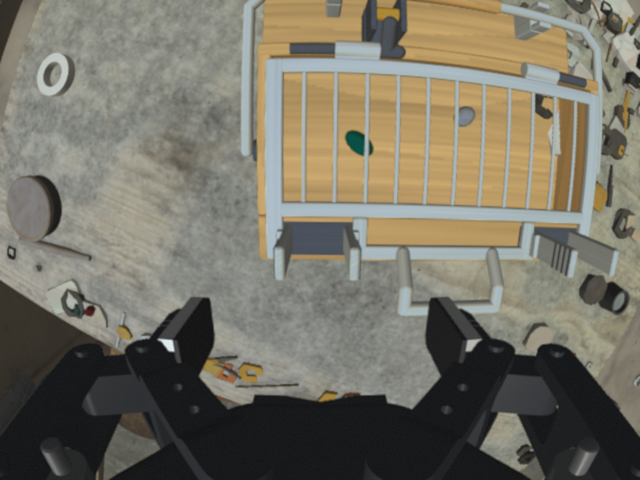

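The view is centred: jaws at columns 280 and 353, with the fingers symmetric about them. Descend and squeeze.

```bash

python3 -m jog '[[-0.002,-0.001,0.04,0,100],[-0.002,-0.001,0.07,0,100],[-0.002,-0.001,0.09,0,100],[-0.002,-0.001,0.09,0,100],[-0.002,-0.001,0.09,0,100]]' 25
python3 -m jog '[[0,0,0,0,30],[0,0,0,0,30],[0,0,0,0,30],[0,0,0,0,30],[0,0,0,0,30],[0,0,0,0,30],[0,0,0,0,30],[0,0,0,0,30]]' 25
python3 look.py w4
```

```text
time: 7.0
tool_pos: [499.3, 35.4, 106.3]
tcp_rot: [180.0, 0.2, -82.0]
ft_force: [1.4, -0.4, 1.2]
finger_gap: 85.4
time: 7.8
tool_pos: [500.4, 35.1, 107.9]
tcp_rot: [-179.9, 0.2, -82.0]
ft_force: [-0.8, -0.9, 7.4]
finger_gap: 26.5
7.85 [500.4  35.1 107.9] [-179.9    0.2  -82. ] [ -2.  -1. 110.   0.  71.  80.] [-2.  -0.8  8.7] 26.4
```

View pics/w4.png

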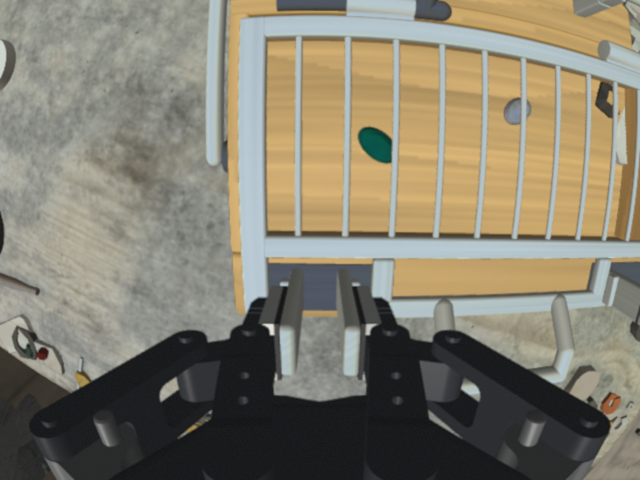

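The left jaws sit between the pads with a 26.5 mm gap, so they are fully in. Open, rise and move to the right catch.

```bash

python3 -m jog '[[0,0,0,0,100],[0,0,0,0,100],[0,0,0,0,100],[0,0,0,0,100],[0,0,-0.03,0,100],[0,0,-0.08,0,100],[0,0,-0.09,0,100],[0.02,0,-0.09,0,100]]' 25
python3 -m jog '[[0.05,0.002,0,0,100],[0.1,0.002,0,0,100],[0.15,0.002,0,0,100],[0.171,0.002,0,0,100],[0.171,0.002,0,0,100],[0.171,0.002,0,0,100]]' 25
python3 look.py w5 catch_left catch_right gate_grip
```

```text
time: 8.65
tool_pos: [504.9, 16.2, 201.4]
tcp_rot: [-179.5, 0.1, -81.9]
ft_force: [0.6, -0.3, -0.6]
finger_gap: 85.6
time: 9.25
tool_pos: [526.9, -153.4, 200.4]
tcp_rot: [-179.6, 0.2, -81.9]
ft_force: [-0.8, 0.4, 0.3]
finger_gap: 85.7
9.3 [ 526.9 -153.4  200.4] [-179.6    0.2  -81.9] [-22.   1.  98.   0.  81.  60.] [-0.1  1.  -0.8] 85.1
catch_left [ 59. 254.] 0.94 [499.6  36.1 104. ]
catch_left [186.  61.] 0.22 [635.3 -56.7 104. ]
catch_right [319. 261.] 0.6 [ 523.5 -153.   104. ]
gate_grip [189. 307.] 0.86 [470.3 -66.1  88. ]
```

View pics/w5.png

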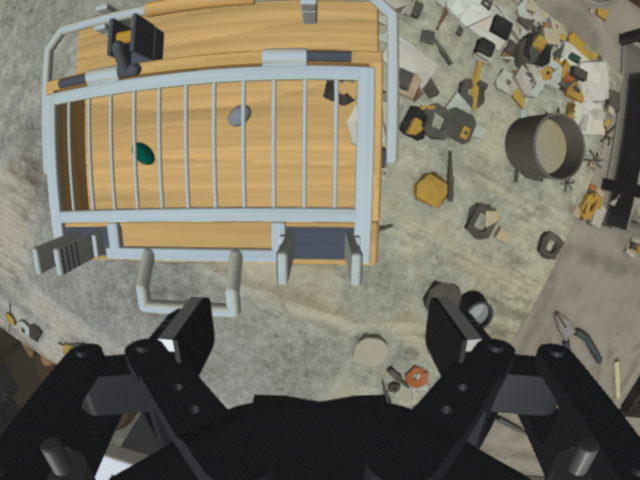

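The right jaws at columns 283 and 355 are centred too. Descend and squeeze.

```bash

python3 -m jog '[[0,0.002,0.04,0,100],[0,0.002,0.07,0,100],[0,0.002,0.092,0,100],[0,0.002,0.092,0,100],[0,0.002,0.092,0,100]]' 25
python3 -m jog '[[0,0,0,0,30],[0,0,0,0,30],[0,0,0,0,30],[0,0,0,0,30],[0,0,0,0,30],[0,0,0,0,30],[0,0,0,0,30],[0,0,0,0,30]]' 25
python3 -m jog '[[0,0,0,0,100],[0,0,0,0,100],[0,0,0,0,100],[0,0,0,0,100],[0,0,-0.03,0,100],[0,0,-0.08,0,100],[0,0,-0.09,0,100],[0,0,-0.1,0,100]]' 25
python3 look.py w6 catch_left catch_right gate_grip bail_grip
```

```text
time: 9.95
tool_pos: [525.9, -151.3, 109.2]
tcp_rot: [-179.6, 0.2, -81.7]
ft_force: [0.2, 0.3, 0.5]
finger_gap: 85.5
time: 10.75
tool_pos: [527.1, -152.9, 111.2]
tcp_rot: [-179.4, 0.0, -81.8]
ft_force: [-0.1, -4.1, 6.5]
finger_gap: 26.1
time: 11.55
tool_pos: [526.9, -153.2, 213.0]
tcp_rot: [-179.3, -0.1, -81.7]
ft_force: [0.3, 0.1, -0.0]
finger_gap: 85.1
11.6 [ 526.9 -153.2  213. ] [-1.793e+02 -1.000e-01 -8.170e+01] [-22.   0.  97.   0.  82.  60.] [0.3 0.2 1. ] 85.1
catch_left [ 67. 252.] 0.73 [497.4  36.8 104. ]
catch_right [319. 256.] 0.67 [ 523.2 -153.   104. ]
gate_grip [193. 302.] 0.71 [469.3 -66.   88. ]
bail_grip [202.   9.] 0.76 [695.5 -34.4  50. ]
bail_grip [192.  66.] 0.42 [645.8 -34.8  50. ]
```

View pics/w6.png

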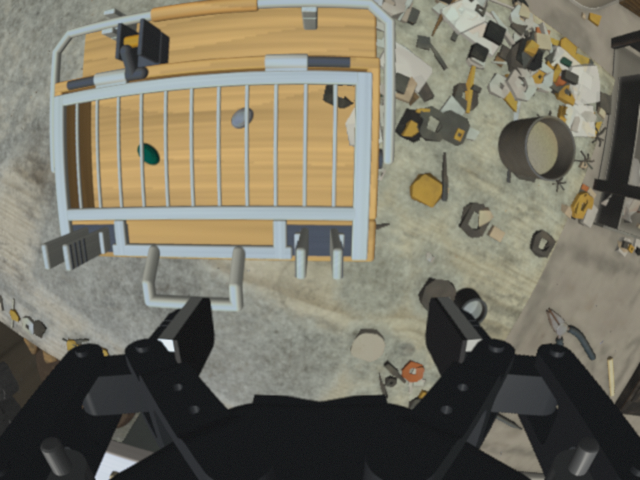

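The right jaws are now at columns 300 and 336, visibly squeezed in. Next, turn 90° and move over the pull.

```bash

python3 -m jog '[[-0.03,0.015,0,-8.5,100],[-0.06,0.03,0,-17,60],[-0.0946,0.0443,0,-25.5,24],[-0.0946,0.0443,0,-34,24],[-0.0946,0.0443,0,-42.5,24],[-0.0946,0.0443,0,-51,24],[-0.0946,0.0443,0,-59.5,24],[-0.0946,0.0443,0,-68,24]]' 25
python3 -m jog '[[0,0,0,-8,24],[0,0,0.02,-16,24],[0,0,0.05,-22,24],[0,0,0.05,-22,24],[0,0,0.05,-22,24],[0,0,0.05,-22,24]]' 25
python3 look.py w7 gate_grip
```

```text
time: 12.6
tool_pos: [466.9, -65.1, 207.3]
tcp_rot: [-179.8, -0.2, -13.4]
ft_force: [-0.2, -0.1, 0.0]
finger_gap: 20.3
time: 13.2
tool_pos: [467.6, -65.0, 158.3]
tcp_rot: [-179.9, -0.3, 8.5]
ft_force: [0.0, -0.3, -0.0]
finger_gap: 20.7
13.25 [467.6 -65.  158.3] [-179.9   -0.4    8.5] [-14.  -9. 112.   0.  77. -23.] [ 0.5 -0.4  0.3] 20.9
gate_grip [321. 271.] 0.9 [468.3 -65.2  88. ]
```

View pics/w7.png

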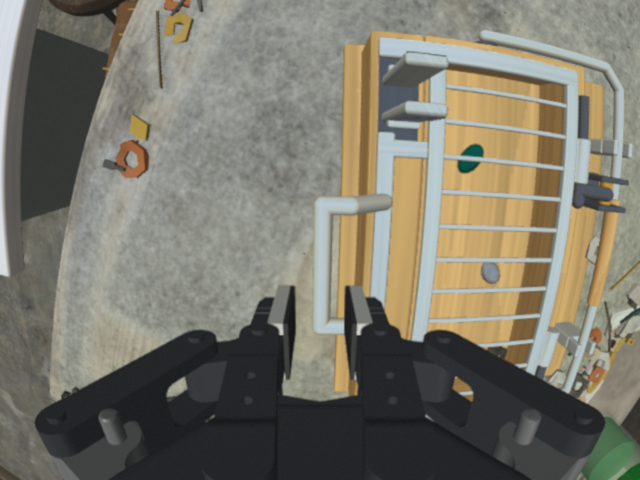

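The bar at column 321 is centred between the fingers (288–350), and the left jaws are visibly squeezed. Descend and grip the pull.

```bash

python3 -m jog '[[0,0,0.03,0,24],[0,0,0.05,0,24],[0,0,0.063,0,24],[0,0,0.063,0,24],[0,0,0.063,0,24]]' 30
python3 -m jog '[[0,0,0,0,0],[0,0,0,0,0],[0,0,0,0,0],[0,0,0,0,0],[0,0,0,0,0]]' 30
python3 look.py w8 gate_grip
```

```text
time: 13.8
tool_pos: [469.0, -65.0, 96.6]
tcp_rot: [-179.9, -0.5, 8.5]
ft_force: [0.8, -0.6, 0.9]
finger_gap: 20.6
time: 14.3
tool_pos: [469.3, -65.3, 97.0]
tcp_rot: [-179.9, -0.5, 8.5]
ft_force: [-2.1, -2.0, 1.5]
finger_gap: 8.5
14.35 [469.3 -65.3  97. ] [-179.9   -0.5    8.5] [-14.  -5. 115.   0.  70. -23.] [-1.5 -1.8  2.3] 8.6
gate_grip [320. 317.] 0.68 [468.6 -63.2  88. ]
```

Gripped at 8.5 mm. Lift along the hinge arc (radius 176 mm), part way first.

```bash

python3 -m jog '[[0.002,0,-0.013,0,0],[0.005,0,-0.026,0,0],[0.009,0,-0.038,0,0],[0.014,0,-0.051,0,0],[0.02,0,-0.063,0,0],[0.026,0,-0.074,0,0],[0.026,0,-0.074,0,0]]' 30
python3 look.py w9 gate_grip
```

```text
time: 15.1
tool_pos: [494.7, -61.9, 173.5]
tcp_rot: [-180.0, -0.5, 8.5]
ft_force: [-8.0, -4.2, 1.1]
finger_gap: 8.5
15.15 [494.7 -61.9 173.5] [-180.    -0.4    8.5] [-13.  -6. 107.   0.  78. -22.] [-8.2 -3.9  3.7] 8.3
gate_grip [321. 320.] 0.75 [501.1 -99.   88. ]
gate_grip [415. 229.] 0.67 [546.7 -34.6  88. ]
```

View pics/w9.png

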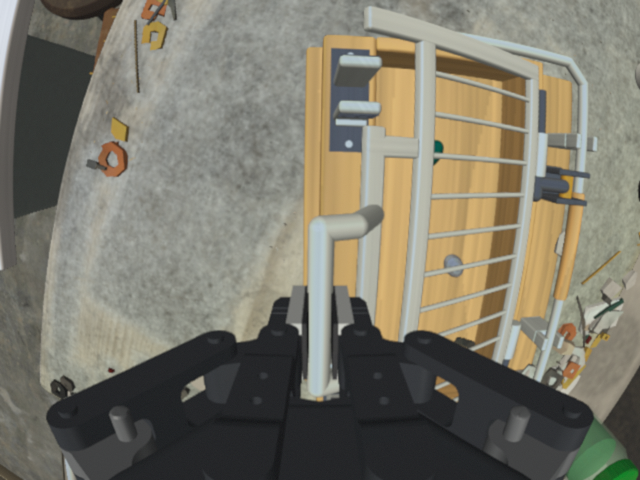

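The gate is up about 0.45 rad with the bar held firmly between the pads. Forces are small (about 9 N), so I continue through the check.

```bash

python3 -m jog '[[0.008,0,-0.01,0,0],[0.016,0,-0.019,0,0],[0.025,0,-0.028,0,0],[0.035,0,-0.037,0,0],[0.045,0,-0.045,0,0],[0.056,0,-0.053,0,0],[0.068,0,-0.059,0,0],[0.08,0,-0.065,0,0]]' 35
python3 look.py w10 gate_grip
```

```text
time: 16.0
tool_pos: [573.8, -51.3, 241.3]
tcp_rot: [179.9, -0.5, 8.5]
ft_force: [-4.6, -8.8, 6.7]
finger_gap: 8.5
16.05 [573.8 -51.3 241.3] [179.8  -0.7   8.5] [-10.   4.  90.   0.  85. -19.] [-6.4 -6.8  8.7] 8.5
gate_grip [319. 322.] 0.65 [ 584.9 -124.9   88. ]
```

```bash

python3 -m jog '[[0.012,0,-0.004,0,0],[0.024,0,-0.007,0,0],[0.036,0,-0.009,0,0],[0.048,0,-0.0105,0,0],[0.06,0,-0.0115,0,0],[0.06,0,-0.0115,0,0],[0.06,0,-0.0115,0,0],[0.06,0,-0.0115,0,0]]' 35
python3 look.py w11 bail_grip
python3 - <<'E'
from h import *
s=r.sense();print(s["ft_force"],s["finger_gap"],s["qd"])
a=[]
for c in ["top","side"]:
    p=r.snapshot(c)
    for n,zz in [("gate_grip",243),("gate_hinge",68),("bail_grip",50),("catch_left",104),("catch_right",104),("steel_cup",0),("loupe",0)]:
        for k in r.pinpoint(p,n)[:1]: o,d=ray(p,k["uv"],c); print(c,n,round(k["conf"],2),atz(o,d,zz).round(1))
    a.append(cv2.resize(p["image"][160:340,210:450,::-1],(400,300)))
cv2.imwrite("pics/f.png",cv2.vconcat([cv2.hconcat(a),cv2.resize(cv2.imread("pics/w11.png"),(400,300)).repeat(1,0) if 0 else cv2.hconcat([cv2.resize(cv2.imread("pics/w11.png"),(400,300))]*2)]))
E
```

```text
time: 16.9
tool_pos: [635.0, -43.1, 256.0]
tcp_rot: [179.7, -0.8, 8.4]
ft_force: [-2.1, -5.4, 4.2]
finger_gap: 8.6
16.95 [635.  -43.1 256. ] [179.7  -0.7   8.4] [ -8.  12.  80.  -0.  87. -17.] [-1.4 -6.2  4.7] 8.5
bail_grip [259. 150.] 0.57 [575.5  11.1  50. ]
bail_grip [388. 223.] 0.55 [698.8 -37.5  50. ]
[-2.06954505 -5.1968357   4.93760781] 8.615533799541328 [-0.10761594 -0.16110632  0.06258479  0.04905029  0.0609974   0.041405  ]
top gate_grip 0.87 [634.6 -43.2 243. ]
top gate_hinge 0.81 [635.1 -45.3  68. ]
top bail_grip 0.29 [610.9 307.5  50. ]
top catch_left 0.66 [505.8  34.6 104. ]
top catch_right 0.87 [ 529.3 -146.3  104. ]
top steel_cup 0.85 [ 626.2 -335.8    0. ]
side gate_grip 0.75 [631.1 -42.2 243. ]
side gate_hinge 0.72 [636.3 -42.2  68. ]
side bail_grip 0.65 [691.7 -36.2  50. ]
side catch_left 0.9 [501.1  30.7 104. ]
side catch_right 0.88 [ 520.5 -154.3  104. ]
side steel_cup 0.97 [ 627.9 -335.     0. ]
side loupe 0.69 [ 458.  -308.6    0. ]
```

View pics/f.png

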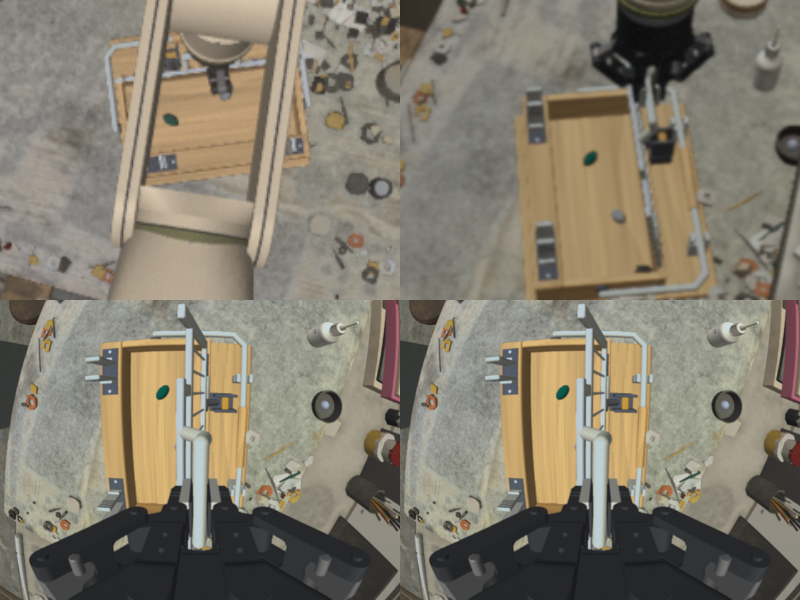

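The gate stands upright with the pull gripped. The bar is about 9 mm in front of the hinge line, so it is open about 1.4 rad. The bail is in its cradle and all four jaws are in. Handing in.

```bash
python3 -c "
from bench import r
print(r.hand_in()); s=r.sense(); print(s['time'],s['tool_pos'],s['finger_gap'])"
```

```text
the job is handed in; nothing more can be done
None
the job is handed in; nothing more can be done
```

The job is done and handed in at about 17 s, with the gripper still holding the gate's pull. No verdict was reported.

- **Carrying handle:** I pushed it back with the closed fingers. Three camera views put its grip within about 5 mm of the cradle position before I touched the catches. At the end the side view and a second wrist reading still agreed. The top view's network report and the wrist's best one were false hits elsewhere; the arm covered most of the tote in the top view.
- **Catches:** I squeezed the left one, then the right. The fingers closed to 26.5 mm on the left and 26.1 mm on the right, a little under the 28 mm stated for fully in. Pictures show the jaws of both catches close together.
- **Gate:** I lifted it past its check to about 1.4 rad, worked out from the bar's position relative to the hinge. The pull was still gripped, at an 8.5 mm finger opening against a 10 mm bar.
- **Forces and bystanders:** The forces I read stayed below about 15 N. The cup read within about 10 mm of its start position in both fixed views. The loupe was within about 6 mm, seen in the side view only. I did not measure the tin and tape roll again; the arm never went near them.

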